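# Fish a lock ring out of the gap behind the pine shelf with a bent rod

## Robot

A 7-joint arm with a two-finger parallel gripper is mounted at the origin on the work surface. World frame = base frame: x ahead of the robot, y to its left, z up, the work surface at z = 0. Lengths are in m, angles in rad, forces in N, time in s.
With the tool pointing down it reaches from about 0.4 to 0.875 m from the base axis. Payload 4.4 kg.
Tool frame: the origin (TCP) lies on the centre line of the jaws, within the pads' length; the fingertips stand 19 mm ahead of it and the grasp point (between the pads) is the TCP (finger_overhang is the distance from the TCP to the fingertips, in m); z points along the fingers, x is the direction in which the jaws open and shut, and the axes are right-handed (so a half turn about z gives the same grasp; the last joint's range is limited). The gripper opens to 85 mm and grips with 20 to 120 N. Pads are 22 mm wide; open, the fingers measure 114 mm over their backs; the gripper's body (76 mm by 85 mm) begins 54 mm behind the grasp point. The pads swing forward as they close: fully open they stand 13 mm farther back than shut.
Start: joints at [-0.066, 0.628, 0.038, 1.517, -0.027, 0.996, -0.02], TCP at [0.65, 0, 0.25] pointing down, gripper open.
Joint ranges: [-3.06, 3.06], [-0.37, 2.12], [-1.25, 1.32], [0.18, 2.47], [-1.1, 4.24], [0.23, 1.98], [-2.94, 2.94]. Speed limits (rad/s): [2.57, 2.57, 3.14, 3.14, 3.14, 3.14, 3.14].

## Interface

Orientations are given as [roll, pitch, yaw] about the fixed x, y, z axes, in that order (R = Rz(yaw) Ry(pitch) Rx(roll)).
In Python, from rig import * gives the robot as it stands.
- The arm moves only by the shell command python3 -m pendant 'ROWS'. ROWS is JSON, a list that holds one entry, the list of rows, each a list of 5 numbers: the finger opening in cm, from 0 to 8.54, then the shift along the tool's x, y, z in cm, then the turn about the tool's z in degrees. In form: [[[fingers, tx, ty, tz, spin], ...]]. A call has exactly 8 rows; each row shifts and turns the pose as measured when the row begins, along the tool's axes as they then stand; what a row does not reach is not made up. A row lasts 1/10 s, in which the tool goes at most 50 mm and 8.59 degrees, less where a joint would pass 70% of its speed; a pose out of reach is approached as far as the arm can. A call with a gripper value outside its range is refused whole. The fingers move at their own pace and stop on an object; the grip force is fixed at half the most. Time passes only in rows, so rows that do not move let the fingers close, or fill a call up. It gives the time, the measured TCP pose, the force and the opening at its end, in the units of the state.
- read_state(): the state, without advancing time (a new reading comes with each control period).
- camera(name): name is "scene" or "side" or "wrist"; returns a dict with "color" (384x512x3 uint8, red, green, blue), "K" (3x3 intrinsics, pixels), "extrinsics" (4x4, takes a point from camera to world coordinates). Camera axes: x right, y down, z forward; pixel columns grow to the right and rows downward; lengths in m; the calibration is good to about 2 mm. A picture is of the moment at which its call begins. There is no depth.
- hand_in(): hands the job in, once; it reports no verdict.
Trained networks look in a picture, given as the dict that the camera call returned (one of the last four; its "shot" number tells which), for a name from the list of things; names that differ only in an ending like _2 or _b are one class to them, and where a whole thing is asked for, a point or a joint stands for the part that bears it (a point fixed in the world has none). Each returns a list of dicts, best first, with "p" (0 to 1); they miss things now and then, are a little off and sometimes report something else, mostly with a low value. They report only what shows in the picture. A call takes as long as a camera call.
- cut_out(picture, name): "mask" (384x512 bool, what is visible of it).
- tip_of(picture, name): "at" ([x, y, z] in m, in the coordinates of the camera as it stood for that picture, good to about 4 mm: a listed point, or the origin of a listed thing).
The state is a dict: "t": time; "qpos": joint angles; "joint_velocities": joint speeds; "joint_torque": joint torques, N m; "ee_pos": TCP position; "eef_rot": TCP orientation; "wrist_force": force on the tool from outside, world axes, zero at the start; "ft_torque": the same for the moment, N m; "gripper_width": finger opening in m.
Only numpy, scipy, OpenCV 4.12 (cv2) and the standard library are available. Lean on these libraries where they do the work, as an engineer would, in place of code of your own. Each camera call takes 0.05 s, during which the arm holds its last target. There are 200 camera calls.

## Task

A flat steel lock ring has dropped into the narrow gap between the small pine shelf and the white pegboard panel and lies under the clear cover. Take the bent rod from its stand, reach under the cover with its foot, drop the toe into the ring and rake the ring along the uneven floor of the gap, with only light pressure on shelf, floor and panel, until it lies flat in the grey tray at the mouth; do not touch the ring with the gripper. Then put the rod back in its stand and let go, leaving the tin, the box and the scraper alone.

Things in the scene. Friction and masses are not known exactly. Their poses are not given: they have to be found in the camera images.
- shelf_gap: Pine shelf, white panel and grey tray, one fixed unit; origin on the bench, z up. The gap between shelf (-x side, out to x = -140 mm) and 6 mm panel (+x side) runs along y: 46 mm wide (x -23 to 23 mm), y -115 mm (open mouth) to +115 mm (closed). Walls and shelf top are 75 mm above the bench; the gap is open above except for the clear cover.
- gap_mouth (a point): Middle of the floor's edge at the gap's mouth, 14 mm above the bench; here the floor drops straight to the tray's floor, 9 mm lower. From the mouth inwards the floor is bare pine, 14 mm high for the first 7 to 42 mm (varies), then 15 mm up to the hollow.
- gap_end (a point): Middle of the gap's floor at its closed end, 15 mm above the bench. The floor has one hollow across it, 7 mm deep and 86 mm long: 36 mm of flat bottom and a 25 mm long ramp at either end. The hollow's middle lies anywhere from y = -20 to +15 mm of the shelf unit, different each time and not measured: it must be felt or seen.
- cover_edge (a point): Middle of the free edge of the clear plastic cover, at its underside, 75 mm above the bench. The cover is 4 mm thick and lies across the gap from here (y = +30 mm of the shelf unit) to the closed end.
- tray (a point): Centre of the grey tray's floor, 5 mm above the bench. The floor is 120 x 120 mm, from the gap's mouth outwards; a rim 12 mm above the bench on the three sides away from the mouth.
- ring: The lost part: a flat dark steel lock ring, 40 mm outside, 26 mm hole, 5 mm thick, 20 to 40 g, lying flat near the closed end of the gap. Origin at the centre of its underside, z along its axis.
- rod: Bent steel rod, 6 mm thick, 80 g, hanging upright in its stand. Origin on the shaft's axis, level with the toe's end; z up. At z = 22 mm the foot turns off along +y for 70 mm, then the toe turns down to a round end at z = 0. Guard plate (36 x 52 mm in x, y) at z = 98 to 104 mm; above it a wooden handle, 24 x 24 mm, z = 104 to 160 mm.
- rod_grip (a point): Where to grip the rod: on the handle's axis, 135 mm above the level of the toe's end.
- rod_toe (a point): Underside of the toe's round end.
- stand: Fixed wooden stand, 60 (x) x 136 (y) x 100 mm high, origin at the centre of its underside. An upright slot 14 mm wide (x) and 97 mm long (y, -48.5 to 48.5 mm) goes down to the bench. The rod hangs in it, foot along the stand's +y, its guard plate resting on the stand's top.
- stand_seat (a point): Where the rod's shaft belongs: on the stand's top, at y = -36 mm of the stand. The guard plate's underside rests at this level, so the rod's origin is 98 mm below it.
- tin: Bystander: round grey tin, 68 mm across, 75 mm high. Origin at the centre of its underside.
- acrylic_box: Bystander: open clear acrylic box, 100 x 130 x 50 mm. Origin at the centre of its underside.
- scraper: Bystander: stainless scraper with black handle, 200 mm long, lying flat.

How it is judged:
On the way, in this order (a step that is already met when the one before it is completed fails the run):
1. the rod is out of its stand (z of rod in the frame of stand_seat above -0.03 m), for 0.1 s.
2. the ring, hooked by the rod, is on its way along the gap (distance of ring from where it was at the start of the episode above 0.03 m and contact force between rod and ring above 0.02 N and y of ring in the frame of shelf_gap above -0.11 m).
3. the ring lies flat in the tray (y of ring in the frame of shelf_gap below -0.132 m and height (world z) of ring below 0.01 m and angle between ring's own z axis and vertical below 0.12 rad), for 0.2 s.
At the end, for the whole second after the job is handed in: The ring lies flat and at rest on the tray's floor, wholly out of the gap (centre at least 17 mm beyond the mouth), and the rod hangs upright in its stand with the guard plate down on the stand's top (within 6 mm), its shaft within 16 mm of its place; the robot has let go (all of step 3 and horizontal distance between ring and tray below 0.075 m and linear speed of each of ring, rod below 0.02 m/s and horizontal distance between rod and stand_seat below 0.016 m and height (world z) of rod below 0.008 m and angle between rod's own z axis and vertical below 0.12 rad); the robot touches nothing.
It fails at once if the rod presses on the shelf, floor, panel or tray with more than 20 N (contact force between rod and shelf_gap above 20 N).
It fails at once if the gripper touches the ring (contact force between the fingers and ring above 0.5 N).
It fails at once if the arm or gripper pushes on the shelf unit (contact force between any of the fingers, the arm and shelf_gap above 20 N).
It fails at once if a bystander is disturbed (distance of any of tin, acrylic_box, scraper from where it was at the start of the episode above 0.02 m).
It also fails if it takes over 72 s, if anything falls off the work surface, if the arm or the gripper's body presses on something with over 40 N, if the wrist force passes 120 N, or if a joint passes its speed limit or range.

## Working session

There is one attempt and no reset: what is moved stays moved. The work goes in short steps, Python scripts to look and compute and a shell command to move; the robot and the scene stay as the last step left them, time stands still between calls to the robot, and variables do not carry over. Pictures are saved under pics/ and viewed, about 8 in all and at most 12, crops included, and the job is handed in when it is done.

```bash
mkdir -p pics; cat > h.py <<'E'
from rig import *
import numpy as np, cv2
from scipy.spatial.transform import Rotation as R
def W(c,p):
    E=np.array(c["extrinsics"]); return E[:3,:3]@np.array(p)+E[:3,3]
def pts(c,names):
    for n in names:
        r=tip_of(c,n)
        print(n,[(round(d["p"],2),np.round(W(c,d["at"])*1000).astype(int).tolist()) for d in r[:2]])
def px(c,p):
    E=np.array(c["extrinsics"]); q=E[:3,:3].T@(np.array(p)-E[:3,3]); u=np.array(c["K"])@q; return u[:2]/u[2]
def save(c,n): cv2.imwrite("pics/"+n,c["color"][:,:,::-1])
E
python3 - <<'E'
from h import *
s=read_state(); print(s["t"],s["ee_pos"],s["eef_rot"],s["wrist_force"])
ims=[]
for n in ["scene","side","wrist"]:
    c=camera(n); print(n,np.round(px(c,[0.65,0,0])))
    pts(c,["shelf_gap","gap_mouth","gap_end","cover_edge","tray","ring","rod","rod_grip","rod_toe","stand","stand_seat","tin","acrylic_box","scraper"])
    ims.append(c["color"])
cv2.imwrite("pics/a.png",np.hstack(ims[:2])[:,:,::-1][:, :]) 
a=cv2.resize(np.hstack(ims[:2]),(800,300)); b=cv2.resize(ims[2],(400,300))
o=np.zeros((600,800,3),np.uint8);o[:300]=a;o[300:,:400]=b
cv2.imwrite("pics/a.png",o[:,:,::-1])
E
```

```text
0.0 [6.49411185e-01 6.43062624e-05 2.49390857e-01] [-3.14156090e+00  1.90313138e-03 -9.86825072e-06] [-0.25392716  0.88475668 -0.83937208]
scene [263. 217.]
shelf_gap [(0.63, [547, -24, 2])]
gap_mouth [(0.93, [555, -136, 19]), (0.36, [503, -395, 3])]
gap_end [(0.97, [537, 85, 13])]
cover_edge [(0.85, [545, 10, 76])]
tray [(0.7, [557, -197, 6])]
ring []
rod []
rod_grip [(0.71, [729, -128, 1]), (0.63, [499, 272, 138])]
rod_toe []
stand [(0.6, [498, 309, -1])]
stand_seat [(0.98, [499, 274, 100]), (0.45, [731, -126, 3])]
tin [(0.96, [728, -125, 0]), (0.21, [543, 8, 77])]
acrylic_box [(0.49, [802, 117, 1]), (0.32, [500, 304, -3])]
scraper [(0.68, [802, 116, -1]), (0.3, [554, -137, 15])]
side [259. 219.]
shelf_gap [(0.66, [553, -21, 4])]
gap_mouth [(0.59, [555, -134, 19])]
gap_end [(0.91, [540, 93, 14])]
cover_edge [(0.59, [541, 10, 77])]
tray [(0.72, [561, -193, 5])]
ring [(0.39, [544, 50, 14])]
rod []
rod_grip [(0.64, [501, 277, 135])]
rod_toe [(0.49, [500, 274, 137])]
stand [(0.76, [499, 312, 7])]
stand_seat [(0.55, [499, 280, 102])]
tin [(0.83, [727, -125, 4])]
acrylic_box [(0.79, [504, -392, 3])]
scraper [(0.95, [807, 120, 2])]
wrist [254. 166.]
shelf_gap [(0.66, [545, -23, -2])]
gap_mouth [(0.6, [556, -138, 12])]
gap_end []
cover_edge [(0.56, [543, 8, 72])]
tray [(0.87, [556, -204, 8])]
ring []
rod []
rod_grip []
rod_toe []
stand []
stand_seat []
tin [(0.77, [729, -127, 1])]
acrylic_box []
scraper [(0.59, [804, 119, -2])]
```

View pics/a.png

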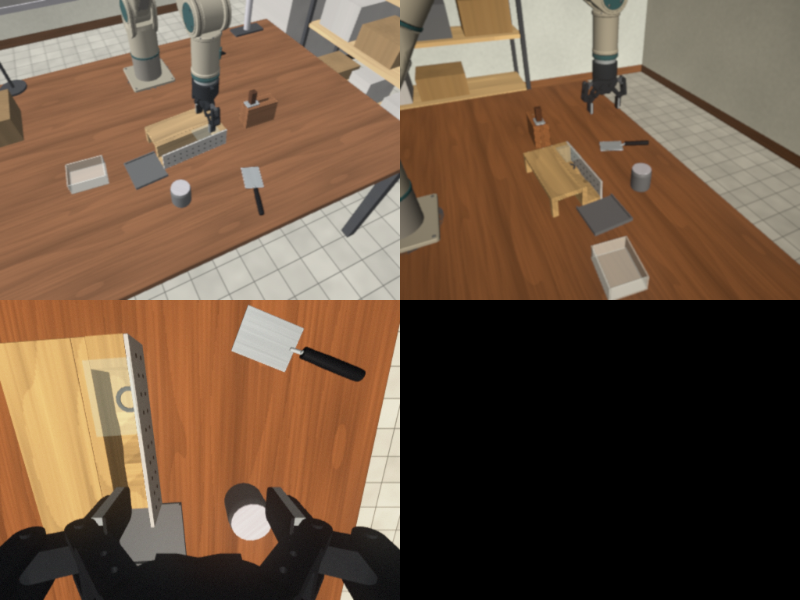

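The view shows the gap running along roughly +y with about 4° yaw, and the ring under the cover near wrist pixel (164,125). The stand is at the left rear, with the rod handle up. I'll go above the handle and compute the ring and gap in the same step.

```bash
python3 -m pendant '[[[8.5,-2.1,-3.9,0,0],[8.5,-2.1,-3.9,0,0],[8.5,-2.1,-3.9,0,0],[8.5,-2.1,-3.9,0,0],[8.5,-2.1,-3.9,0,0],[8.5,-2.1,-3.9,0,0],[8.5,-2.1,-3.9,0,0],[8.5,0,0,0,0]]]'
python3 - <<'E'
from h import *
c=camera("wrist"); pts(c,["gap_end","rod_grip","stand_seat","stand","ring","cover_edge","rod_toe"]); save(c,"b.png")
c=camera("scene"); pts(c,["gap_end","rod_grip","stand_seat","stand","ring"])
E
```

```text
t: 3.05
ee_pos: [0.5002, 0.2813, 0.249]
eef_rot: [-3.141, -0.003, -0.006]
wrist_force: [-0.5, -1.2, 0.3]
gripper_width: 0.0848
gap_end [(0.8, [540, 96, 17])]
rod_grip [(0.74, [504, 272, 134]), (0.41, [504, 309, 2])]
stand_seat []
stand [(0.73, [501, 306, 2])]
ring []
cover_edge [(0.33, [537, 94, 14])]
rod_toe [(0.84, [506, 342, 4]), (0.39, [505, 308, 3])]
gap_end [(0.57, [537, 86, 14])]
rod_grip [(0.62, [500, 273, 137]), (0.24, [544, -25, 1])]
stand_seat [(0.76, [501, 276, 98])]
stand [(0.84, [501, 307, -3]), (0.41, [539, 87, 15])]
ring [(0.6, [557, -197, 5])]
```

View pics/b.png

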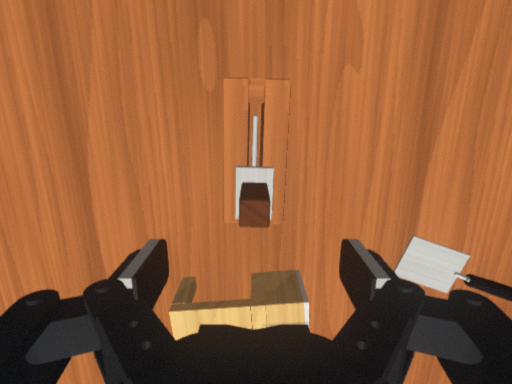

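The handle is centred at pixel (255,205), aligned with the jaws and the stand yaw is about 0. Descend and grip.

```bash
python3 -m pendant '[[[8.5,0.1,0.8,0,0],[8.5,0,0,3.8,0],[8.5,0,0,3.8,0],[8.5,0,0,3.0,0],[8.5,0,0,0.7,0],[2,0,0,0,0],[2,0,0,0,0],[2,0,0,0,0]]]'
python3 -m pendant '[[[2,0,0,0,0],[2,0,0,0,0],[2,0,0,0,0],[2,0,0,-1,0],[2,0,0,-2,0],[2,0,0,-4,0],[2,0,0,-4,0],[2,0,0,-1,0]]]'
python3 - <<'E'
from h import *
print(read_state()["wrist_force"])
c=camera("wrist"); pts(c,["rod_toe","rod_grip","rod"]); save(c,"c.png")
E
```

```text
t: 4.55
ee_pos: [0.5107, 0.2622, 0.1373]
eef_rot: [3.14, -0.014, -0.019]
wrist_force: [-0.5, -1.2, 0.2]
gripper_width: 0.0434
t: 5.35
ee_pos: [0.5081, 0.263, 0.2675]
eef_rot: [3.141, -0.014, -0.019]
wrist_force: [1.2, -0.0, -0.5]
gripper_width: 0.023
[ 1.21855332 -0.02299238 -0.48565282]
rod_toe [(0.71, [504, 346, 133])]
rod_grip [(0.93, [508, 275, 262])]
rod [(0.96, [508, 275, 136])]
```

View pics/c.png

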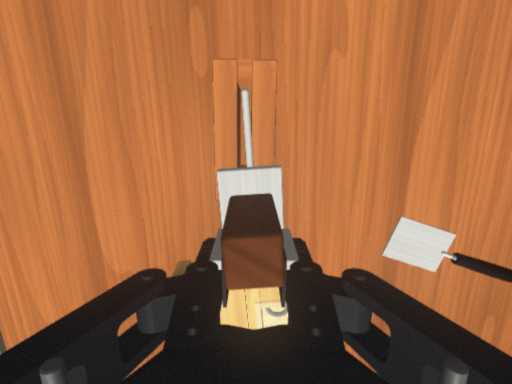

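Gripped, but the jaws sit about 12 mm towards −y on the handle. I'll set the rod down again and regrip centred.

```bash
python3 -m pendant '[[[2,-0.6,0,0,0],[2,0,0,0,0],[2,0,0,3,0],[2,0,0,3,0],[2,0,0,3,0],[2,0,0,2.5,0],[2,0,0,1,0],[2,0,0,0,0]]]'
python3 - <<'E'
from h import *
print(read_state()["wrist_force"])
E
```

```text
t: 6.35
ee_pos: [0.501, 0.2531, 0.1331]
eef_rot: [3.127, -0.006, -0.022]
wrist_force: [-2.1, -2.4, 14.3]
gripper_width: 0.0232
[-2.09880311 -2.44990375 14.34189341]
```

```bash
python3 -m pendant '[[[5,0,0,0,0],[5,0,0,0,0],[5,0,0,0,0],[5,0,-0.7,-0.2,0],[5,0,-0.6,-0.2,0],[5,0,0,0,0],[5,0,0,0,0],[5,0,0,0,0]]]'
python3 - <<'E'
from h import *
c=camera("wrist"); pts(c,["rod_grip","rod","rod_toe"]);c=camera("scene"); pts(c,["rod_grip","rod","stand_seat"])
E
```

```text
t: 7.15
ee_pos: [0.5001, 0.2675, 0.1364]
eef_rot: [3.125, -0.003, -0.02]
wrist_force: [0.8, 1.0, 0.1]
gripper_width: 0.05
rod_grip [(0.92, [504, 265, 132])]
rod [(0.58, [503, 263, 3])]
rod_toe [(0.69, [506, 333, 5])]
rod_grip []
rod []
stand_seat [(0.83, [500, 274, 101])]
```

```bash
python3 -m pendant '[[[2,0,0,0,0],[2,0,0,0,0],[2,0,0,0,0],[2,0,0,0,0],[2,0,0,-1,0],[2,0,0,-3,0],[2,0,0,-3,0],[2,0,0,-3,0]]]'
python3 -m pendant '[[[2,0,0,-3,0],[2,0,0,-2,0],[2,0,0,0,0],[2,0,0,0,0],[2,0,0,0,0],[2,0,0,0,0],[2,0,0,0,0],[2,0,0,0,0]]]'
python3 - <<'E'
from h import *
print(read_state()["wrist_force"])
c=camera("wrist"); pts(c,["rod_toe","rod_grip","rod"]);c=camera("side"); pts(c,["rod_toe","rod_grip","rod","ring"])
E
```

```text
t: 8.35
ee_pos: [0.4972, 0.2684, 0.2365]
eef_rot: [3.121, 0.005, -0.02]
wrist_force: [-0.1, -0.1, -1.4]
gripper_width: 0.0233
t: 9.15
ee_pos: [0.4968, 0.2686, 0.2911]
eef_rot: [3.121, 0.003, -0.02]
wrist_force: [-0.1, -0.8, -0.3]
gripper_width: 0.0234
[-0.11610037 -0.83547298 -0.25770104]
rod_toe [(0.92, [500, 335, 159])]
rod_grip [(0.56, [497, 265, 289])]
rod [(0.64, [498, 267, 162])]
rod_toe [(0.75, [497, 341, 161])]
rod_grip [(0.75, [496, 267, 294]), (0.62, [726, -127, 2])]
rod [(0.53, [496, 269, 162])]
ring [(0.39, [541, 52, 14])]
```

```bash
python3 -m pendant '[[[2,0.3,2,0,0],[2,0.6,4,0,0],[2,0.8,4.4,0,0],[2,0.8,4.4,0,0],[2,0.8,4.4,0,0],[2,0.8,4.4,0,0],[2,0.8,4.4,0,0],[2,0.8,4.4,0,0]]]'
python3 -m pendant '[[[2,0,1,0,-2.6],[2,0,0,0,-2.6],[2,0,0,0,0],[2,0,0,0,0],[2,0,0,0,0],[2,0,0,0,0],[2,0,0,0,0],[2,0,0,0,0]]]'
python3 - <<'E'
from h import *
print(read_state()["wrist_force"])
c=camera("wrist"); pts(c,["rod_toe","rod_grip","rod","gap_mouth","gap_end","cover_edge","ring","shelf_gap","tray"]);save(c,"d.png")
c=camera("side"); pts(c,["rod_toe","rod_grip","gap_mouth","gap_end","cover_edge","ring"])
E
```

```text
t: 10.4
ee_pos: [0.5513, -0.0565, 0.2978]
eef_rot: [3.129, -0.001, -0.002]
wrist_force: [0.7, -0.7, -0.8]
gripper_width: 0.0231
t: 11.2
ee_pos: [0.5516, -0.0755, 0.2986]
eef_rot: [3.124, -0.002, 0.078]
wrist_force: [-0.2, 0.4, -1.0]
gripper_width: 0.0232
[-0.16241405  0.44178189 -1.00766749]
rod_toe [(0.96, [547, -9, 166]), (0.32, [727, -127, -4])]
rod_grip [(0.62, [552, -79, 297]), (0.57, [550, -78, 168])]
rod [(0.83, [553, -78, 164])]
gap_mouth [(0.66, [555, -135, 11])]
gap_end []
cover_edge [(0.9, [545, 9, 73])]
ring []
shelf_gap [(0.87, [549, -24, -2])]
tray [(0.75, [732, -124, -3])]
rod_toe [(0.93, [547, -2, 167])]
rod_grip [(0.65, [552, -77, 298])]
gap_mouth [(0.81, [556, -136, 21])]
gap_end [(0.82, [539, 96, 11]), (0.56, [498, 314, 4])]
cover_edge [(0.62, [545, 9, 74]), (0.29, [539, 90, 11])]
ring [(0.47, [542, 51, 15])]
```

View pics/d.png

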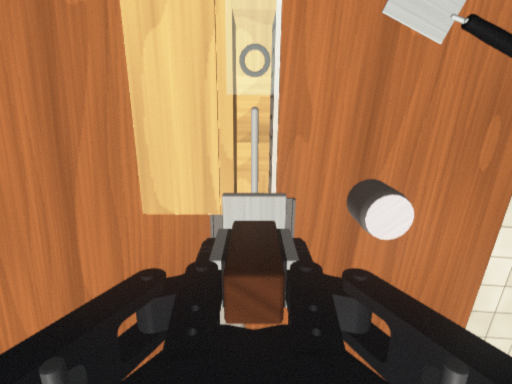

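The rod is aligned with the gap: toe at pixel (255,110), ring at (255,61) under the cover. I'll compute the ring position and zoom in on the floor.

```bash
python3 - <<'E'
from h import *
c=camera("wrist");E=np.array(c["extrinsics"]);K=np.array(c["K"])
def at(u,v,z):
    d=E[:3,:3]@np.linalg.inv(K)@[u,v,1]; p=E[:3,3]; return np.round((p+d*(z-p[2])/d[2])*1000,1)
print("ring",at(255,61,.018),"ringtop/bottom",at(255,45,.02),at(255,77,.02))
for v in (95,142,165,190): print(v,at(245,v,.012))
print("panel/shelf edge row190",at(271,190,.075),at(220,190,.075),"row20",at(278,20,.079),at(229,20,.075))
im=cv2.resize(c["color"][0:210,190:310],None,fx=2.8,fy=2.8,interpolation=cv2.INTER_CUBIC)
s=camera("scene")
m=px(s,[.547,-.03,.03]).astype(int);print(m)
im2=cv2.resize(s["color"][m[1]-60:m[1]+60,m[0]-80:m[0]+80],(440,330),interpolation=cv2.INTER_CUBIC)
o=np.zeros((588,800,3),np.uint8);o[:,:336]=im[:588,:336];o[:330,340:780]=im2
cv2.imwrite("pics/e.png",o[:,:,::-1])
E
```

```text
ring [543.8  49.   18. ] ringtop/bottom [542.3  67.1  20. ] [545.3  29.9  20. ]
95 [533.7   7.2  12. ]
142 [538.  -54.9  12. ]
165 [540.2 -87.4  12. ]
190 [ 542.7 -124.6   12. ]
panel/shelf edge row190 [ 575.3 -103.7   75. ] [ 512.2 -108.6   75. ] row20 [564.9  81.8  79. ] [513.5  78.8  75. ]
[238 189]
```

View pics/e.png

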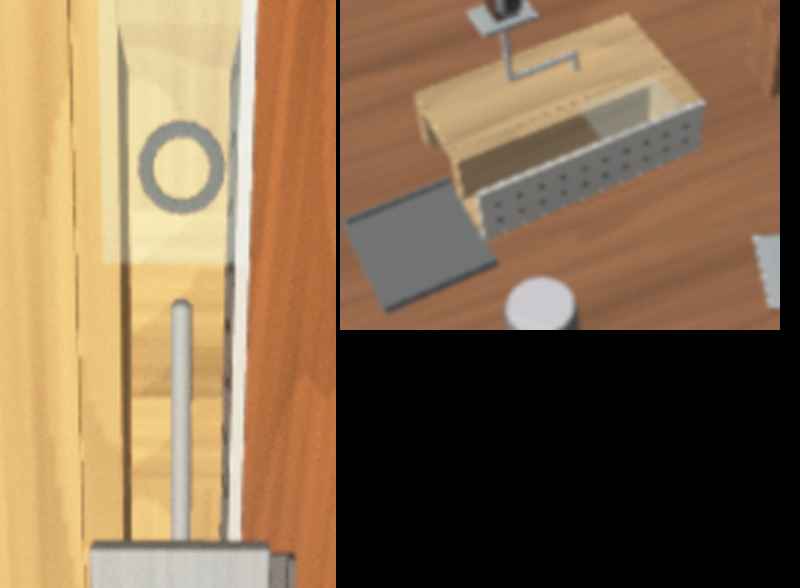

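The dark band ending at crop row 397 is the hollow's near ramp, ending at world y ≈ −55. That puts the hollow at local y from about −32 to +54, and the ring centre at world (543.8, 49). Lower into the gap short of the cover.

```bash
python3 -m pendant '[[[2,0,0,2,0],[2,0,0,2,0],[2,0,0,2,0],[2,0,0,2,0],[2,0,0,2,0],[2,0,0,1,0],[2,0,0,0,0],[2,0,0,0,0]]]'
python3 - <<'E'
from h import *
print(read_state()["wrist_force"])
c=camera("wrist"); pts(c,["rod_toe","rod_grip"])
c=camera("side"); pts(c,["rod_toe","rod_grip"])
E
```

```text
t: 12.95
ee_pos: [0.5544, -0.0782, 0.1867]
eef_rot: [3.123, -0.007, 0.077]
wrist_force: [0.2, 0.2, 0.4]
gripper_width: 0.0235
[0.24598924 0.24563413 0.3608394 ]
rod_toe []
rod_grip [(0.69, [554, -81, 182])]
rod_toe [(0.97, [550, -10, 55]), (0.18, [540, 93, 10])]
rod_grip []
```

```bash
python3 -m pendant '[[[2,0,0,1,0],[2,0,0,1,0],[2,0,0,0,0],[2,0,-1.5,0,0],[2,0,-1.5,0,0],[2,0,-1.5,0,0],[2,0,-1,0,0],[2,0,0,0,0]]]'
python3 - <<'E'
from h import *
print(read_state()["wrist_force"])
c=camera("side"); pts(c,["rod_toe","ring"])
c=camera("wrist"); pts(c,["rod_toe","ring"]); E=np.array(c["extrinsics"]);K=np.array(c["K"])
cv2.imwrite("pics/f.png",cv2.resize(c["color"][0:210,170:330],None,fx=2.8,fy=2.8,interpolation=cv2.INTER_CUBIC)[:,:,::-1])
print(px(c,[.5438,.049,.018]))
E
```

```text
t: 14.05
ee_pos: [0.55, -0.0166, 0.1643]
eef_rot: [3.125, -0.008, 0.08]
wrist_force: [0.4, 0.3, -1.1]
gripper_width: 0.0231
[ 0.42103124  0.28395543 -1.1481539 ]
rod_toe [(0.95, [544, 55, 33])]
ring [(0.57, [542, 49, 15]), (0.56, [806, 122, 1])]
rod_toe []
ring []
[251.4313446 107.6805105]
```

View pics/f.png

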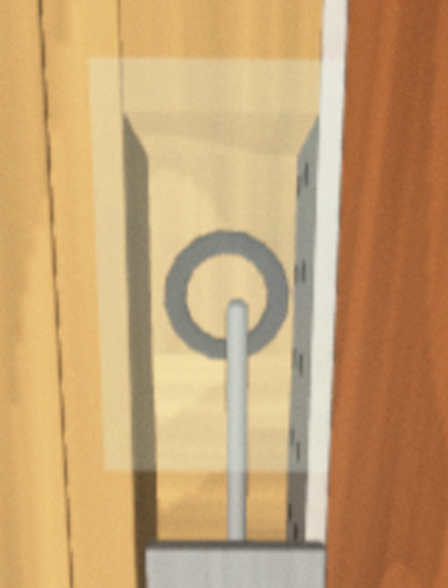

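The toe is over the hole, with the foot end at crop (237,303) and the ring centre at (227,295). Lower gently.

```bash
python3 -m pendant '[[[2,0,0.1,0.3,0],[2,0,0,0.3,0],[2,0,0,0.3,0],[2,0,0,0.2,0],[2,0,0,0,0],[2,0,0,0,0],[2,0,0,0,0],[2,0,0,0,0]]]'
python3 - <<'E'
from h import *
print(read_state()["wrist_force"],read_state()["ee_pos"])
c=camera("side"); pts(c,["rod_toe","ring"])
E
```

```text
t: 15.15
ee_pos: [0.5502, -0.0241, 0.1521]
eef_rot: [3.122, -0.008, 0.071]
wrist_force: [-0.4, 0.0, -1.1]
gripper_width: 0.0236
[-0.42846515  0.0316349  -1.07960953] [ 0.55024511 -0.02407553  0.1520953 ]
rod_toe [(0.6, [546, 46, 19]), (0.22, [555, -23, 4])]
ring []
```

```bash
python3 -m pendant '[[[2,0,-0.3,0.1,0],[2,0,0,0.1,0],[2,0,0,0,0],[2,0,0,0,0],[2,0,0,0,0],[2,0,0,0,0],[2,0,0,0,0],[2,0,0,0,0]]]'
python3 - <<'E'
from h import *
print(read_state()["wrist_force"],read_state()["ee_pos"])
E
```

```text
t: 16.1
ee_pos: [0.5501, -0.0207, 0.15]
eef_rot: [3.122, -0.008, 0.072]
wrist_force: [-0.0, 0.3, -0.9]
gripper_width: 0.0235
[-0.01173431  0.3487497  -0.93169549] [ 0.55014439 -0.02074131  0.15002666]
```

```bash
python3 -m pendant '[[[2,0,0,0.1,0],[2,0,0,0,0],[2,0,0,0,0],[2,0,0,0,0],[2,0,0,0,0],[2,0,0,0,0],[2,0,0,0,0],[2,0,0,0,0]]]'
python3 -m pendant '[[[2,0,0,0.1,0],[2,0,0,0,0],[2,0,0,0,0],[2,0,0,0,0],[2,0,0,0,0],[2,0,0,0,0],[2,0,0,0,0],[2,0,0,0,0]]]'
```

```text
t: 16.9
ee_pos: [0.5503, -0.0208, 0.1492]
eef_rot: [3.122, -0.009, 0.071]
wrist_force: [0.5, 0.1, -0.9]
gripper_width: 0.0231
t: 17.7
ee_pos: [0.5503, -0.021, 0.1489]
eef_rot: [3.122, -0.009, 0.071]
wrist_force: [-0.2, 0.3, 3.1]
gripper_width: 0.0233
```

Floor contact at TCP z ≈ 0.149 with 4 N. Start raking gently.

```bash
python3 -m pendant '[[[2,0,0.3,-0.05,0],[2,0,0.3,0,0],[2,0,0.3,0,0],[2,0,0.3,0,0],[2,0,0.3,0,0],[2,0,0,0,0],[2,0,0,0,0],[2,0,0,0,0]]]'
python3 - <<'E'
from h import *
c=camera("side"); pts(c,["rod_toe","ring"])
E
python3 -m pendant '[[[2,0,0.3,0,0],[2,0,0.3,0,0],[2,0,0.3,0.05,0],[2,0,0,0.05,0],[2,0,0,0,0],[2,0,0,0,0],[2,0,0,0,0],[2,0,0,0,0]]]'
python3 - <<'E'
from h import *
c=camera("side"); pts(c,["rod_toe","ring"])
E
```

```text
t: 18.5
ee_pos: [0.5514, -0.0374, 0.1488]
eef_rot: [3.123, -0.008, 0.071]
wrist_force: [0.3, 0.2, -0.9]
gripper_width: 0.0231
rod_toe [(0.87, [549, 33, 18])]
ring []
t: 19.45
ee_pos: [0.5521, -0.0473, 0.1479]
eef_rot: [3.122, -0.008, 0.071]
wrist_force: [-0.7, -0.4, -1.2]
gripper_width: 0.0238
rod_toe [(0.61, [549, 23, 15])]
ring []
```

```bash
python3 - <<'E'
from h import *
c=camera("wrist");s=camera("side");m=px(s,[.545,.03,.02]).astype(int)
a=cv2.resize(c["color"][0:210,170:330],None,fx=2.6,fy=2.6,interpolation=cv2.INTER_CUBIC)
b=cv2.resize(s["color"][m[1]-50:m[1]+50,m[0]-45:m[0]+45],(380,422),interpolation=cv2.INTER_CUBIC)
o=np.zeros((546,800,3),np.uint8);o[:,:416]=a;o[:422,420:]=b
cv2.imwrite("pics/g.png",o[:,:,::-1])
E
```

```text
(no output)
```

View pics/g.png

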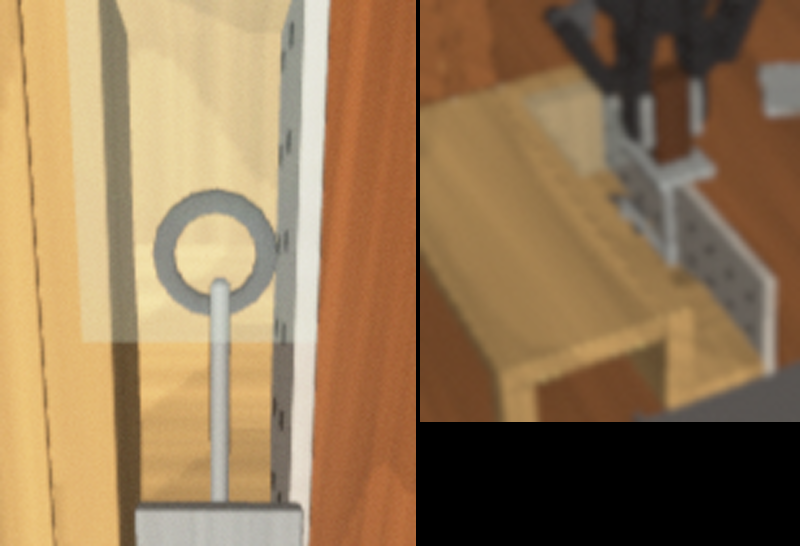

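The ring is hooked and moving (ring centre at crop (215,250), toe at its −y inner edge). Follow the ramp down.

```bash
python3 -m pendant '[[[2,-0.1,0.3,0.1,0],[2,-0.1,0.3,0.1,0],[2,0,0.3,0.1,0],[2,0,0.3,0.1,0],[2,0,0,0.1,0],[2,0,0,0.05,0],[2,0,0,0,0],[2,0,0,0,0]]]'
```

```text
t: 20.5
ee_pos: [0.5508, -0.0605, 0.1422]
eef_rot: [3.123, -0.008, 0.071]
wrist_force: [0.0, 0.6, -0.2]
gripper_width: 0.0233
```

```bash
python3 -m pendant '[[[2,0,0.3,0,0],[2,0,0.3,0,0],[2,0,0.3,0.05,0],[2,0,0.3,0,0],[2,0,0.3,0,0],[2,0,0,0.05,0],[2,0,0,0,0],[2,0,0,0,0]]]'
python3 - <<'E'
from h import *
c=camera("side"); pts(c,["rod_toe","ring"])
E
python3 -m pendant '[[[2,0,0.3,0,0],[2,0,0.3,0,0],[2,0,0.3,0,0],[2,0,0.3,0,0],[2,0,0,0,0],[2,0,0,0,0],[2,0,0,0,0],[2,0,0,0,0]]]'
python3 - <<'E'
from h import *
c=camera("wrist"); pts(c,["ring"])
cv2.imwrite("pics/i.png",cv2.resize(c["color"][0:210,170:330],None,fx=2.6,fy=2.6,interpolation=cv2.INTER_CUBIC)[:,:,::-1])
E
```

```text
t: 21.3
ee_pos: [0.5523, -0.0767, 0.142]
eef_rot: [3.123, -0.009, 0.071]
wrist_force: [-0.2, 1.1, 0.8]
gripper_width: 0.0231
rod_toe [(0.63, [548, -3, 10]), (0.39, [803, 119, 1])]
ring []
t: 22.25
ee_pos: [0.5533, -0.089, 0.142]
eef_rot: [3.124, -0.009, 0.071]
wrist_force: [-0.6, 0.3, 0.5]
gripper_width: 0.0239
ring [(0.72, [550, -9, 11]), (0.31, [547, -22, 1])]
```

View pics/i.png

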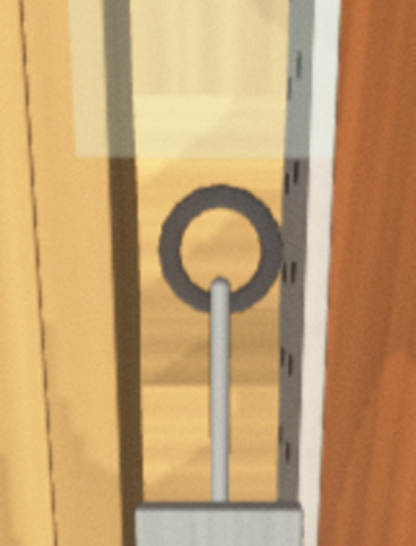

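Still hooked, ring centre at crop (220,248). The near ramp shows at rows ~300–385. Climb it with matching rise.

```bash
python3 -m pendant '[[[2,-0.1,0.3,0,0],[2,-0.1,0.3,0,0],[2,0,0.3,0,0],[2,0,0.3,-0.05,0],[2,0,0,0,0],[2,0,0,0,0],[2,0,0,0,0],[2,0,0,0,0]]]'
python3 -m pendant '[[[2,-0.05,0.3,-0.05,0],[2,0,0.3,-0.07,0],[2,0,0.3,-0.07,0],[2,0,0,0,0],[2,0,0,0,0],[2,0,0,0,0],[2,0,0,0,0],[2,0,0,0,0]]]'
```

```text
t: 23.15
ee_pos: [0.5521, -0.101, 0.1431]
eef_rot: [3.125, -0.009, 0.072]
wrist_force: [-0.5, 1.9, 1.9]
gripper_width: 0.0235
t: 23.95
ee_pos: [0.5522, -0.11, 0.1453]
eef_rot: [3.126, -0.009, 0.072]
wrist_force: [0.5, 1.9, 2.2]
gripper_width: 0.0232
```

```bash
python3 -m pendant '[[[2,0,0.3,-0.08,0],[2,0,0.3,-0.08,0],[2,0,0.3,-0.08,0],[2,0,0.3,-0.08,0],[2,0,0,0,0],[2,0,0,0,0],[2,0,0,0,0],[2,0,0,0,0]]]'
python3 -m pendant '[[[2,0,0.3,-0.06,0],[2,0,0.3,0,0],[2,0,0.3,0,0],[2,0,0,0,0],[2,0,0,0,0],[2,0,0,0,0],[2,0,0,0,0],[2,0,0,0,0]]]'
python3 - <<'E'
from h import *
c=camera("wrist"); pts(c,["ring","rod_toe"])
c=camera("side"); pts(c,["ring","rod_toe"])
E
```

```text
t: 24.75
ee_pos: [0.553, -0.1244, 0.1488]
eef_rot: [3.125, -0.009, 0.071]
wrist_force: [0.5, 1.3, 1.2]
gripper_width: 0.0232
t: 25.55
ee_pos: [0.5533, -0.1357, 0.1492]
eef_rot: [3.123, -0.008, 0.071]
wrist_force: [-0.6, -0.0, 0.1]
gripper_width: 0.0236
ring [(0.85, [546, -56, 16])]
rod_toe [(0.74, [549, -71, 18])]
ring []
rod_toe [(0.95, [547, -67, 15])]
```

```bash
python3 -m pendant '[[[2,0.1,0.4,0.02,0],[2,0.1,0.4,0.02,0],[2,0,0.4,0.02,0],[2,0,0.4,0.02,0],[2,0,0.4,0.02,0],[2,0,0.4,0.02,0],[2,0,0.4,0.02,0],[2,0,0,0,0]]]'
python3 -m pendant '[[[2,0,0.4,0.02,0],[2,0,0.4,0.02,0],[2,0,0.4,0.02,0],[2,0,0.4,0.02,0],[2,0,0.4,0.02,0],[2,0,0,0,0],[2,0,0,0,0],[2,0,0,0,0]]]'
python3 - <<'E'
from h import *
c=camera("wrist"); pts(c,["ring","rod_toe","gap_mouth"])
c=camera("side"); pts(c,["ring","rod_toe","gap_mouth"])
E
```

```text
t: 26.65
ee_pos: [0.558, -0.1644, 0.1487]
eef_rot: [3.125, -0.009, 0.071]
wrist_force: [-0.1, -0.3, 2.4]
gripper_width: 0.0236
t: 27.45
ee_pos: [0.5593, -0.1874, 0.1479]
eef_rot: [3.124, -0.008, 0.07]
wrist_force: [-0.6, 0.0, 1.0]
gripper_width: 0.0232
ring [(0.58, [554, -110, 13])]
rod_toe [(0.74, [558, -123, 15])]
gap_mouth [(0.73, [558, -135, 14])]
ring [(0.68, [562, -188, 15]), (0.64, [555, -105, 17])]
rod_toe [(0.6, [559, -120, 14]), (0.24, [503, -392, 1])]
gap_mouth [(0.69, [557, -139, 17])]
```

```bash
python3 -m pendant '[[[2,0,0.4,0,0],[2,0,0.4,0,0],[2,0,0.4,0,0],[2,0,0.4,0,0],[2,0,0.4,0,0],[2,0,0.4,0,0],[2,0,0,0,0],[2,0,0,0,0]]]'
python3 -m pendant '[[[2,0,0,0.2,0],[2,0,0,0.2,0],[2,0,0,0.2,0],[2,0,0.1,0.1,0],[2,0,0,0,0],[2,0,0,0,0],[2,0,0,0,0],[2,0,0,0,0]]]'
python3 - <<'E'
from h import *
c=camera("wrist"); pts(c,["ring","rod_toe"])
cv2.imwrite("pics/j.png",cv2.resize(c["color"][0:210,170:330],None,fx=2.6,fy=2.6,interpolation=cv2.INTER_CUBIC)[:,:,::-1])
c=camera("side"); pts(c,["ring","rod_toe"])
E
```

```text
t: 28.65
ee_pos: [0.5605, -0.2149, 0.1475]
eef_rot: [3.123, -0.007, 0.069]
wrist_force: [-0.7, 1.6, -1.1]
gripper_width: 0.0235
t: 29.45
ee_pos: [0.5605, -0.2156, 0.1396]
eef_rot: [3.123, -0.007, 0.07]
wrist_force: [-0.7, -0.4, -0.3]
gripper_width: 0.0236
ring [(0.94, [555, -137, 11])]
rod_toe [(0.84, [558, -149, 7]), (0.47, [731, -128, 0])]
ring [(0.44, [557, -142, 12])]
rod_toe [(0.61, [558, -142, 3])]
```

View pics/j.png

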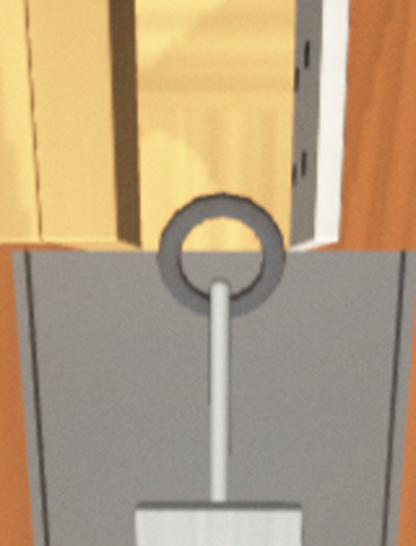

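The ring is tipping over the mouth edge (crop row ~248) and the toe is down in its hole near the tray floor. Pull on.

```bash
python3 -m pendant '[[[2,0,0.4,0,0],[2,0,0.4,0,0],[2,0,0.4,0,0],[2,0,0.4,0,0],[2,0,0.4,0,0],[2,0,0.4,0,0],[2,0,0.4,0,0],[2,0,0,0,0]]]'
python3 -m pendant '[[[2,0,0.4,0,0],[2,0,0.4,0,0],[2,0,0.4,0,0],[2,0,0,0,0],[2,0,-0.3,0,0],[2,0,-0.4,0,0],[2,0,0,0,0],[2,0,0,0,0]]]'
python3 - <<'E'
from h import *
c=camera("wrist"); pts(c,["ring","rod_toe"])
cv2.imwrite("pics/k.png",cv2.resize(c["color"][0:210,170:330],None,fx=2.6,fy=2.6,interpolation=cv2.INTER_CUBIC)[:,:,::-1])
c=camera("side"); pts(c,["ring","rod_toe"])
E
```

```text
t: 30.55
ee_pos: [0.5624, -0.2469, 0.1401]
eef_rot: [3.122, -0.007, 0.069]
wrist_force: [-0.9, -0.8, -1.6]
gripper_width: 0.0234
t: 31.35
ee_pos: [0.5628, -0.2515, 0.1402]
eef_rot: [3.123, -0.006, 0.07]
wrist_force: [0.5, 0.1, -1.2]
gripper_width: 0.0234
ring [(0.72, [558, -185, 4])]
rod_toe []
ring [(0.46, [498, 276, 102]), (0.42, [558, -181, 4])]
rod_toe [(0.7, [557, -180, 6])]
```

View pics/k.png

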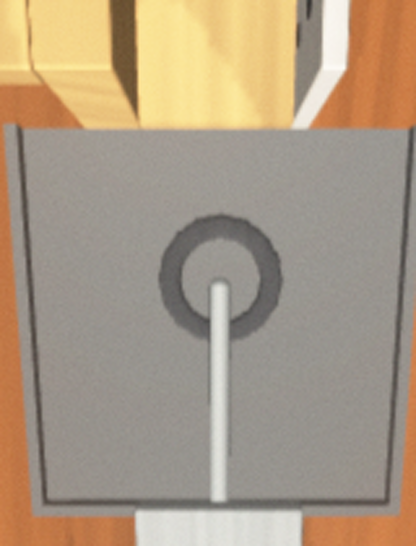

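The ring lies flat in the tray, centred on the toe. Lift straight out.

```bash
python3 -m pendant '[[[2,0,0,-0.5,0],[2,0,0,-0.6,0],[2,0,0,-2,0],[2,0,0,-3,0],[2,0,0,-3,0],[2,0,0,-3,0],[2,0,0,-3,0],[2,0,0,0,0]]]'
python3 -m pendant '[[[2,0,-1,0,2],[2,0,-3,0,2],[2,-0.6,-4.4,0,0],[2,-0.6,-4.4,0,0],[2,-0.6,-4.4,0,0],[2,-0.6,-4.4,0,0],[2,-0.6,-4.4,0,0],[2,-0.6,-4.4,0,0]]]'
```

```text
t: 32.45
ee_pos: [0.5612, -0.2497, 0.2997]
eef_rot: [3.123, -0.007, 0.068]
wrist_force: [1.8, -0.5, -1.1]
gripper_width: 0.0235
t: 33.25
ee_pos: [0.5237, 0.0546, 0.2926]
eef_rot: [3.116, -0.011, -0.022]
wrist_force: [1.6, 0.4, -0.1]
gripper_width: 0.023
```

```bash
python3 -m pendant '[[[2,-0.5,-4.4,0,0],[2,-0.5,-4.4,0,0],[2,-0.5,-4.4,0,0],[2,-0.4,-4.0,0,0],[2,0,-2.0,0,0],[2,0,0,0,0],[2,0,0,0,0],[2,0,0,0,0]]]'
python3 - <<'E'
from h import *
c=camera("scene"); pts(c,["ring","stand","stand_seat"])
c=camera("wrist"); pts(c,["rod_toe","rod","rod_grip","stand"]);save(c,"l.png")
E
```

```text
t: 34.05
ee_pos: [0.5022, 0.2607, 0.2855]
eef_rot: [3.117, -0.006, -0.011]
wrist_force: [0.2, -0.5, -0.6]
gripper_width: 0.0229
ring [(0.58, [560, -182, 7])]
stand [(0.78, [501, 308, 0])]
stand_seat [(0.74, [499, 274, 98])]
rod_toe [(0.91, [503, 327, 153])]
rod [(0.67, [505, 258, 154])]
rod_grip [(0.63, [501, 258, 284])]
stand [(0.56, [505, 310, -1])]
```

View pics/l.png

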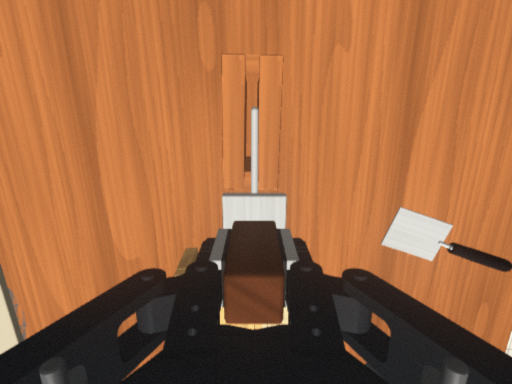

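Over the stand, the foot at pixel column 254 lines up with the slot at about 252. Shift into place, start down, and check.

```bash
python3 -m pendant '[[[2,-0.1,-0.8,0,0],[2,-0.1,-0.8,0,0],[2,0,0,0,0],[2,0,0,1,0],[2,0,0,1,0],[2,0,0,1,0],[2,0,0,1,0],[2,0,0,0,0]]]'
python3 -m pendant '[[[2,0,0,0,0],[2,0,0,0,0],[2,0,0,0,0],[2,0,0,0,0],[2,0,0,0,0],[2,0,0,0,0],[2,0,0,0,0],[2,0,0,0,0]]]'
python3 - <<'E'
from h import *
c=camera("scene"); pts(c,["rod_grip","stand_seat","rod_toe"])
c=camera("wrist"); pts(c,["rod_toe","rod","rod_grip","stand"]);save(c,"m.png")
E
```

```text
t: 35.3
ee_pos: [0.4998, 0.2781, 0.2407]
eef_rot: [3.117, -0.005, -0.01]
wrist_force: [0.5, -1.0, -0.8]
gripper_width: 0.0231
t: 36.1
ee_pos: [0.5007, 0.2782, 0.2418]
eef_rot: [3.119, -0.007, -0.011]
wrist_force: [1.3, 0.4, -0.4]
gripper_width: 0.0235
rod_grip [(0.6, [501, 274, 242])]
stand_seat [(0.79, [498, 274, 98])]
rod_toe [(0.75, [505, 343, 110])]
rod_toe [(0.74, [500, 344, 112])]
rod [(0.68, [499, 277, 110])]
rod_grip [(0.58, [500, 276, 237])]
stand [(0.61, [503, 307, 1])]
```

View pics/m.png

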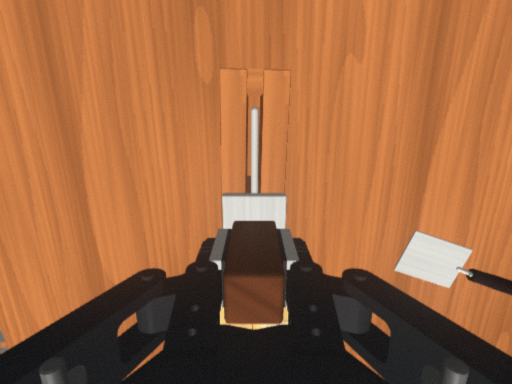

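The foot is centred in the slot (column 255, slot 247–263). Descend slowly to TCP z ≈ 0.137.

```bash
python3 -m pendant '[[[2,0,0,1,0],[2,0,0,1,0],[2,0,0,1,0],[2,0,0,0,0],[2,0,0,0,0],[2,0,0,0,0],[2,0,0,0,0],[2,0,0,0,0]]]'
```

```text
t: 37.35
ee_pos: [0.5006, 0.2772, 0.2082]
eef_rot: [3.118, -0.005, -0.011]
wrist_force: [-0.4, 0.7, -0.4]
gripper_width: 0.0232
```

```bash
python3 -m pendant '[[[2,0,0,1,0],[2,0,0,1,0],[2,0,0,1,0],[2,0,0,1,0],[2,0,0,0.8,0],[2,0,0,0.5,0],[2,0,0,0,0],[2,0,0,0,0]]]'; python3 -m pendant '[[[2,0,0,0.3,0],[2,0,0,0.2,0],[2,0,0,0,0],[2,0,0,0,0],[2,0,0,0,0],[2,0,0,0,0],[2,0,0,0,0],[2,0,0,0,0]]]'
```

```text
t: 38.15
ee_pos: [0.5005, 0.2756, 0.1496]
eef_rot: [3.117, -0.004, -0.011]
wrist_force: [-0.1, -0.4, -1.2]
gripper_width: 0.0232
t: 38.95
ee_pos: [0.5015, 0.2761, 0.1458]
eef_rot: [3.119, -0.007, -0.011]
wrist_force: [0.4, -0.5, -0.6]
gripper_width: 0.0234
```

```bash
python3 -m pendant '[[[2,0,0,0.5,0],[2,0,0,0.2,0],[2,0,0,0.1,0],[2,0,0,0,0],[2,0,0,0,0],[2,0,0,0,0],[2,0,0,0,0],[2,0,0,0,0]]]'
```

```text
t: 39.75
ee_pos: [0.5015, 0.2759, 0.1369]
eef_rot: [3.119, -0.007, -0.011]
wrist_force: [0.3, 0.7, -0.1]
gripper_width: 0.0232
```

```bash
python3 -m pendant '[[[2,0,0,0.1,0],[2,0,0,0,0],[6,0,0,0,0],[6,0,0,0,0],[6,0,0,0,0],[6,0,0,0,0],[6,0,0,0,0],[6,0,0,0,0]]]'; python3 -m pendant '[[[7,0,0,-1,0],[7,0,0,-2,0],[7,0,0,-3,0],[7,0,0,-3,0],[7,0,0,-3,0],[7,0,0,0,0],[7,0,0,0,0],[7,0,0,0,0]]]'
python3 - <<'E'
from h import *
c=camera("wrist"); pts(c,["rod","rod_grip","rod_toe"]); a=c["color"]
c=camera("side"); pts(c,["ring","rod_grip"])
s=camera("scene"); pts(s,["ring","rod_grip","tin","scraper","acrylic_box"])
m=px(s,[.558,-.182,.005]).astype(int);b=s["color"][m[1]-48:m[1]+48,m[0]-64:m[0]+64]
cv2.imwrite("pics/n.png",np.hstack([cv2.resize(x,(400,300)) for x in (a,b)])[:,:,::-1])
E
```

```text
t: 40.55
ee_pos: [0.5021, 0.2761, 0.1367]
eef_rot: [3.119, -0.008, -0.011]
wrist_force: [0.2, -0.1, -0.7]
gripper_width: 0.0597
t: 41.35
ee_pos: [0.5007, 0.2788, 0.2646]
eef_rot: [3.12, -0.009, -0.011]
wrist_force: [-0.1, -0.9, -0.3]
gripper_width: 0.0699
rod [(0.6, [502, 274, 5])]
rod_grip [(0.67, [502, 270, 134])]
rod_toe [(0.68, [504, 342, 2])]
ring [(0.44, [555, -182, 5])]
rod_grip [(0.79, [503, 275, 136])]
ring [(0.39, [561, -181, 7])]
rod_grip [(0.82, [499, 275, 136]), (0.42, [728, -128, -1])]
tin [(0.9, [730, -127, 2]), (0.53, [557, -198, 3])]
scraper [(0.61, [800, 115, 0]), (0.51, [546, -24, 0])]
acrylic_box [(0.96, [504, -399, 1])]
```

Every check agrees: the rod is seated upright at (502, 274) with its guard down, the ring is in the tray, and the robot is clear. Hand in.

```bash
python3 -c "
from rig import *
print(hand_in())"
```

```text
the job is handed in; nothing more can be done
None
```

I raked the ring out of the gap into the grey tray, hung the rod back in its stand, let go and handed the job in at about 41.5 s. The hand-in gave no verdict.

- **Ring:** it lies in the tray with its centre at about (0.558, −0.182) m, roughly 45 mm beyond the mouth. The pictures showed it flat.
- **Rod:** its shaft is within about 3 mm of its place. The rod's origin was estimated at 2–5 mm above the bench, so the guard plate is down on the stand's top. The gripper is open and about 13 cm above its release height.
- **Forces:** the wrist readings while raking stayed below about 3 N, and the highest reading with the rod in the gap was 3.1 N. These readings were taken only at the end of each move, so a brief peak in between would not show.
- **Regrip:** my first grip on the handle was about 12 mm off centre. I set the rod back in the stand, which read 14 N at the wrist, and gripped it again. The stand has no force limit in the rules.
- **Tin, box and scraper:** their estimated positions changed by at most about 7 mm from the first look, which is within the networks' scatter.
- **Check that failed:** the final visual check did not happen, because the 12-picture viewing limit was already reached. The last confirmation of the rod and ring is from the networks' estimates, which agreed with each other within a few millimetres.

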